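# Take the knob stop out of the stop board

### The job

Two stops sit in the T-slots of the wooden stop board. Slide the one with the round knob along its slot to the open end of the board and out, lift it clear and stand it upright on its foot in the wooden tray. Leave the flat stop where it is in its slot.

Things in the scene. Friction and masses are not known exactly. Their poses are not given: they have to be found in the camera images.
- knob_stop_mid (a point): Knob stop: loose steel part, round about its upright z axis, 58 mm tall, 0.15 kg. Disc foot 32 mm across, 6 mm thick, running under the slot's lips; neck 12 mm across up to 17 mm; above that a plain round knob 28 mm across, 17 to 58 mm up, all above the board, to be gripped. Turns freely in the slot. The point is its centre, on the axis, 29 mm above the foot's underside.
- flat_stop_mid (a point): Flat stop, to be left alone, in the other slot (66 mm to the side): same foot and neck, but carrying a flat steel block 46 mm long (along the slot, its x), 14 mm thick, 36 mm high; 53 mm tall overall. The point is its centre, 26.5 mm above the foot's underside.
- stop_board: Fixed wooden board 180 (x) x 130 (y) x 21 mm; origin at centre of underside. T-slots along x at y = +33 and -33 mm, either may hold the knob stop; open at the +x end, closed at -x. Channel 38 mm wide, floor (foot rests on it) 8 mm up, lips from 17 to 21 mm up with an 18 mm gap. Play 3 mm each side and upward; slides freely. The foot is clear of the lips once the stop's axis is past x = +106 mm.
- parts_tray: Parts tray, fixed, beyond the open end of the board: open wooden box 130 mm (x) by 110 mm (y), 24 mm high, walls and floor 5 mm thick (inside 120 x 100 mm). Origin at the centre of its underside, z up; the inner floor is 5 mm above it.
Things that resemble listed ones, but are neither listed nor needed, are in the scene too. What is shaped like the part that bears knob_stop_mid but orange or red is not meant.

How it is judged:
By the outcome, as a careful person would: the job done as asked, in the order asked, and still so for the second after the job is handed in, with the robot touching nothing.
It also fails if it takes over 43 s, if anything falls off the work surface, if the arm or the gripper's body presses on something with over 40 N, if the wrist force passes 120 N, or if a joint passes its speed limit or range.

### The arm

A 6-joint arm with a two-finger parallel gripper is mounted at the origin on a cart in front of the work surface, level with it; the furniture and walls round the work are solid. World frame = base frame: x ahead of the robot, y to its left, z up, the work surface at z = 0. Lengths are in m, angles in rad, forces in N, time in s.
With the tool pointing down it reaches from about 0.35 to 0.975 m from the base axis. Payload 7.1 kg.
Tool frame: the origin (TCP) lies at the very end of the fingers, on their centre line; the grasp point (between the pads) lies 19 mm behind it; z points along the fingers, y is the line along which they close (so a half turn about z gives the same grasp; the last joint's range is limited). The gripper opens to 88 mm and grips with 3 to 60 N. Pads are 20 mm wide; open, the fingers measure 115 mm over their backs; the gripper's body (75 mm by 178 mm) begins 61 mm behind the grasp point.
Start: joints at [-1.139, 0.423, 1.63, -0, 1.089, -0.019], TCP at [0.272, -0.563, 0.223] pointing down, gripper open.
Joint ranges: [-3, 3], [-0.9, 2.11], [0.09, 2.58], [-1.31, 4.45], [0.11, 2.69], [-2.54, 2.54]. Speed limits (rad/s): [2.39, 2.39, 3.01, 3.14, 3.14, 3.14].

### API

Orientations are given as a unit quaternion [w, x, y, z].
In Python, from plant import observe, grab_frame, sign_off, search_frame, cut_out gives the robot as it stands.
- The arm moves only by the tool send_rows, never from a script. Its argument "commands" is a list of rows, each an object with "slide": the shift along the tool's x, y, z as a fraction of full scale, a list of three; "rotation": the turn, a rotation vector about the tool's x, y, z as a fraction of full scale, a list of three. In form: [{"slide": [x, y, z], "rotation": [ax, ay, az]}, ...]. A call has 1 to 20 rows; each row shifts and turns the commanded pose from where the row before left it, along the tool's axes as they then stand; what a row does not reach is not made up. Full scale, the value 1, is 100 cm for a shift and 180 degrees for a turn. A row lasts 1/12 s, in which the tool goes at most 41.7 mm and 7.16 degrees, less where a joint would pass 70% of its speed; a pose out of reach is approached as far as the arm can. A call with a number of a shift or a turn outside -1 to 1 is refused whole. A call with a gripper value outside its range is refused whole. "gripper" is the closure, from -1 (fully open) to 1 (shut), so that 0 is half open, set as the call begins (left out, the last holds). The fingers move at their own pace and stop on an object; "force" is the grip in N (left out, the last holds). Time passes only in rows, so rows that do not move let the fingers close. It gives the time, the measured TCP pose, the force, the opening and the grip force at its end, in the units of the state.
- observe(): the state, without advancing time (a new reading comes with each control period).
- grab_frame(name): name is "side" or "top" or "wrist"; returns a dict with "image" (400x640x3 uint8, blue, green, red), "range_z" (400x640 float32, m along the optical axis (not along the pixel's ray), 0 where there is no reading), "fx", "fy", "cx", "cy" (pixels), "R" (3x3) and "t" (3): a world point X has camera coordinates R X + t; the wrist camera has in their place "T_tool_cam" (4x4, takes a point from camera to tool coordinates, whose origin is the TCP and whose axes are the flange's). Camera axes: x right, y down, z forward; pixel columns grow to the right and rows downward; lengths in m; the calibration is good to about 2 mm. The wrist camera is an equidistant fisheye: a pixel r from the principal point sees the ray r / f radians off the axis. A picture is of the moment at which its call begins: read the wrist's pose just before it.
- sign_off(): hands the job in; it is judged then, once.
Trained networks look in the newest picture that a camera, given by its name, has taken for a name from the list of things; names that differ only in an ending like _2 or _b are one class to them, and where a whole thing is asked for, a point or a joint stands for the part that bears it (a point fixed in the world has none). Each returns a list of dicts, best first, with "score" (0 to 1); they miss things now and then, are a little off and sometimes report something else, mostly with a low value. They report only what shows in the picture. A call takes as long as a camera call. They do not tell look-alikes from the thing itself.
- search_frame(camera, thing): "bbox" ([left, top, right, bottom] in pixels, round what is visible of it).
- cut_out(camera, thing): "pixels" (400x640 bool, what is visible of it) and "bbox" ([left, top, right, bottom] in pixels, round what is visible of it).
The state is a dict: "clock": time; "qpos": joint angles; "qvel": joint speeds; "tau": joint torques, N m; "eef_pos": TCP position; "tool_rot": TCP orientation; "force": force on the tool from outside, world axes, zero at the start; "torque": the same for the moment, N m; "grip_width": finger opening in m; "gripper_force": force on a finger pad.
Only numpy, scipy, OpenCV 4.12 (cv2) and the standard library are available. Lean on these libraries where they do the work, as an engineer would, in place of code of your own. Each camera call takes 0.05 s, during which the arm holds its last target. There are 200 camera calls.

## Working session

There is one attempt and no reset: what is moved stays moved. The work goes in short steps, Python scripts to look and compute and a tool call to move; the robot and the scene stay as the last step left them, time stands still between calls to the robot, and variables do not carry over. Pictures are saved under pics/ and viewed, at most 10 in all, crops included, and the job is handed in when it is done.

Besides the shell and the picture viewer there is one more tool, called after "Emit:" as name(argument=value, ...), one argument or row to a line, values as JSON. send_rows: Moves the arm, as the interface text tells. Shift numbers are shares of 100 cm and turn numbers shares of 180 degrees, none past 1 either way. Its arguments: {"type":"object","properties":{"commands":{"type":"array","items":{"type":"object","properties":{"slide":{"type":"array","items":{"type":"number"}},"rotation":{"type":"array","items":{"type":"number"}}}}},"gripper":{"type":"number"},"force":{"type":"number"}},"required":["commands"]}

```bash
mkdir -p pics
cat > h.py <<'E'
import numpy as np, cv2
from plant import *
def pts(f):
    v,u=np.mgrid[0:400,0:640]; z=f["range_z"].astype(float)
    c=np.stack([(u-f["cx"])/f["fx"]*z,(v-f["cy"])/f["fy"]*z,z],-1)
    return (c-np.array(f["t"]))@np.array(f["R"])
E
python3 - <<'E'
from h import *
s=observe();print(s)
for c in("top","side"):
    f=grab_frame(c);cv2.imwrite(f"pics/{c}0.png",f["image"]);P=pts(f)
    print(c,f["fx"],f["cx"],f["cy"],np.round(f["R"],3).tolist(),np.round(f["t"],3))
    for n in("knob_stop_mid","flat_stop_mid","stop_board","parts_tray"):
        for d in cut_out(c,n)[:4]:
            m=d["pixels"]&(f["range_z"]>0);q=P[m]
            if len(q): print(n,round(d["score"],2),np.round(d["bbox"]),m.sum(),"med",np.round(np.median(q,0),3),"lo",np.round(np.percentile(q,2,axis=0),3),"hi",np.round(np.percentile(q,98,axis=0),3))
E
```

```text
{'clock': 0.0, 'qpos': array([-1.13896804e+00,  4.23837855e-01,  1.63066915e+00, -2.67882668e-05,
        1.08859359e+00, -1.89977761e-02]), 'qvel': array([ 0.00061735, -0.00050334, -0.00062464,  0.00168679, -0.00185755,
       -0.00062046]), 'tau': array([ 2.32257844e-03, -5.44619536e+01, -2.73671329e+01,  6.43887394e-02,
        2.26628466e-02, -1.08344707e-04]), 'eef_pos': array([ 0.27210794, -0.5620511 ,  0.22191175]), 'tool_rot': array([-7.35535588e-04,  9.74700207e-01,  2.23514962e-01, -1.66138915e-04]), 'force': array([-0.06673057, -0.13321634, -1.06768661]), 'torque': array([0.00444383, 0.0379559 , 0.00480921]), 'gripper_force': 0.0, 'grip_width': 0.08786113667002798}
top 505.21475220302113 314.9503291009484 200.14540110905824 [[0.02, -1.0, -0.001], [-0.992, -0.019, -0.122], [0.122, 0.003, -0.992]] [-0.004  0.532  1.126]
knob_stop_mid 0.73 [308. 125. 322. 147.] 166 med [0.679 0.012 0.055] lo [ 0.672 -0.002  0.003] hi [0.695 0.024 0.062]
knob_stop_mid 0.72 [397. 197. 415. 213.] 193 med [ 0.529 -0.202  0.055] lo [ 0.519 -0.217 -0.002] hi [ 0.545 -0.192  0.061]
knob_stop_mid 0.6
[... 892 characters left out ...]
17. 176. 329. 203.] 331 med [ 0.521 -0.033  0.046] lo [ 0.512 -0.083  0.014] hi [ 0.556 -0.026  0.069]
knob_stop_mid 0.69 [240. 170. 256. 200.] 337 med [0.684 0.017 0.035] lo [ 0.675 -0.007  0.002] hi [0.718 0.025 0.061]
knob_stop_mid 0.63 [345. 146. 354. 170.] 244 med [ 0.532 -0.199  0.038] lo [ 0.522 -0.218  0.006] hi [ 0.547 -0.193  0.061]
flat_stop_mid 0.66 [337. 167. 361. 194.] 374 med [ 0.484 -0.097  0.045] lo [ 0.463 -0.108  0.014] hi [ 0.508 -0.092  0.064]
stop_board 0.71 [306. 175. 378. 232.] 2713 med [ 0.476 -0.018  0.022] lo [ 0.401 -0.119  0.004] hi [0.572 0.052 0.024]
parts_tray 0.91 [208. 229. 273. 295.] 3580 med [0.569 0.204 0.007] lo [0.493 0.132 0.004] hi [0.64  0.281 0.026]
```

Run:
```python
from h import *
im=cv2.imread("pics/top0.png");cv2.imwrite("pics/c1.png",cv2.resize(im[110:310,180:430],None,fx=3,fy=3,interpolation=cv2.INTER_CUBIC))
im=cv2.imread("pics/side0.png");cv2.imwrite("pics/c2.png",cv2.resize(im[130:310,190:440],None,fx=3,fy=3,interpolation=cv2.INTER_CUBIC))
# board yaw & knob axis
for c in("top","side"):
    f=grab_frame(c);P=pts(f);P=P.reshape(-1,3)
    b=P[(f["range_z"].ravel()>0)&(abs(P[:,2]-.021)<.004)&(abs(P[:,0]-.49)<.14)&(abs(P[:,1]+.04)<.13)]
    h=cv2.minAreaRect((b[:,:2]*1000).astype(np.float32));print(c,"board",h,len(b),np.median(b[:,2]))
    t=P[(abs(P[:,0]-.566)<.1)&(abs(P[:,1]-.205)<.1)&(abs(P[:,2]-.024)<.004)]
    print("tray",cv2.minAreaRect((t[:,:2]*1000).astype(np.float32)),len(t))
    k=P[(abs(P[:,0]-.521)<.025)&(abs(P[:,1]+.038)<.025)&(P[:,2]>.062)&(P[:,2]<.075)]
    print("knob top",k.mean(0),k.min(0),k.max(0),len(k),np.median(k[:,2]))
    k=P[(abs(P[:,0]-.482)<.04)&(abs(P[:,1]+.099)<.03)&(P[:,2]>.055)&(P[:,2]<.075)]
    print("flat top",k.mean(0),cv2.minAreaRect((k[:,:2]*1000).astype(np.float32)),len(k))
```

```text
top board ((514.1700439453125, -35.47510528564453), (185.54112243652344, 179.904296875), 31.327844619750977) 2811 0.020488749857131068
tray ((565.2745361328125, 203.712890625), (110.83226013183594, 129.66172790527344), 42.19414138793945) 371
knob top [ 0.52225482 -0.03976878  0.06563432] [ 0.509196   -0.05167346  0.06203179] [ 0.53634065 -0.02690179  0.07165592] 108 0.06545539673259376
flat top [ 0.48303917 -0.10145497  0.06042312] ((483.00445556640625, -101.41619873046875), (42.92770004272461, 13.759129524230957), 2.1514313220977783) 126
side board ((483.8154296875, -61.21466064453125), (208.51687622070312, 211.9748992919922), 51.17598342895508) 1890 0.022575440974512646
tray ((568.118408203125, 203.83856201171875), (110.06390380859375, 133.33636474609375), 42.15814208984375) 726
knob top [ 0.52402147 -0.03741761  0.06651069] [ 0.5120546  -0.051322    0.06201316] [ 0.53819013 -0.02743872  0.07005028] 90 0.06703009364996573
flat top [ 0.48439082 -0.09968417  0.06079824] ((486.09417724609375, -102.57052612304688), (46.04068374633789, 16.890533447265625), 2.855821371078491) 122
```

View pics/c1.png

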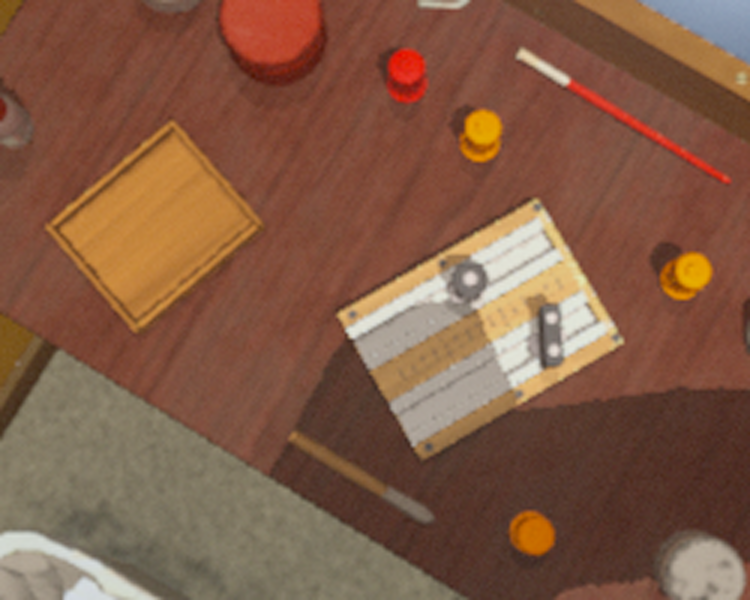

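View pics/c2.png

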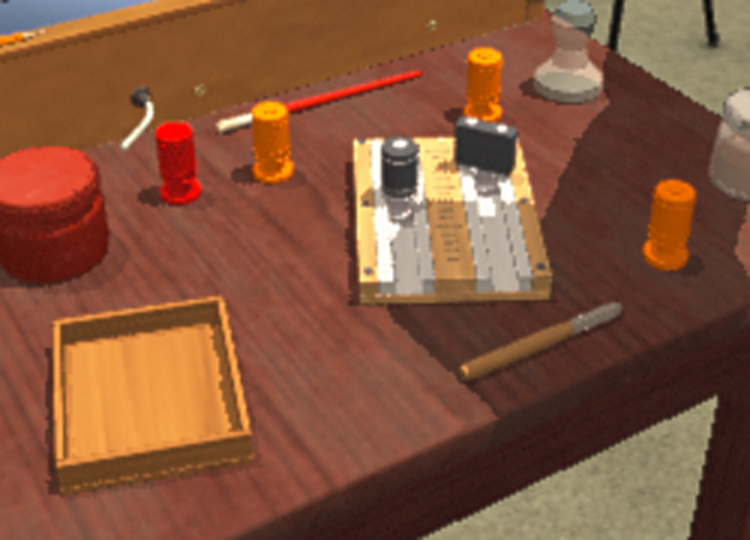

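Both pictures show the black/steel knob stop in the board's upper slot (top px ≈ (335,203), side ≈ (323,186)). The flat stop is in the other slot at top (363,222). The look-alikes, in top view, are orange (341,155), orange (408,202), orange (357,287) and red (316,135), all loose on the table. I choose the steel one in the board. The slots open toward the tray side, lower left in the top view.

Run:
```python
from h import *
for c in("top","side"):
    f=grab_frame(c);P=pts(f)
    M=None
    for d in cut_out(c,"stop_board")[:1]: M=d["pixels"]
    M=cv2.dilate(M.astype(np.uint8),np.ones((5,5)))>0
    q=P[M&(abs(P[...,2]-.021)<.0035)&(f["range_z"]>0)]
    r=cv2.minAreaRect((q[:,:2]*1000).astype(np.float32));print(c,r,np.round(cv2.boxPoints(r)).tolist())
    for n in("parts_tray",):
        q=P[cut_out(c,n)[0]["pixels"]&(abs(P[...,2]-.005)<.0025)]; print("floor",np.median(q[:,2]),cv2.minAreaRect((q[:,:2]*1000).astype(np.float32)))
    if c=="top":
        # overhead heights along path
        q=P[(f["range_z"]>0)]; q=q[(q[:,0]>.15)&(q[:,0]<.75)&(q[:,1]>-.65)&(q[:,1]<.35)&(q[:,2]>.08)]
        g,n=np.unique(np.round(q[:,:2]/.05)*.05,axis=0,return_counts=True)
        for a,b in zip(g,n):
            if b>8: print(np.round(a,2),b,q[(abs(q[:,:2]-a)<.03).all(1)][:,2].max().round(3))
        # corners from viewed pixels on z=.021
        for u,v in((537,200),(622,343),(422,458),(340,315)):
            r=np.array(f["R"]).T@np.array([((u+.5)/3-.5+180-f["cx"])/f["fx"],((v+.5)/3-.5+110-f["cy"])/f["fy"],1]);o=-np.array(f["R"]).T@np.array(f["t"])
            print((o+r*(.021-o[2])/r[2]).round(4))
```

```text
top ((490.4313049316406, -49.93247985839844), (130.07315063476562, 179.96173095703125), 31.232290267944336) [[388.0, -7.0], [481.0, -161.0], [593.0, -93.0], [499.0, 61.0]]
floor 0.0046100124894500796 ((564.2154541015625, 202.88784790039062), (107.71269989013672, 120.30233764648438), 42.281471252441406)
[0.15 0.  ] 101 0.365
[0.15 0.05] 48 0.311
[ 0.2 -0.5] 289 0.349
[ 0.2 -0. ] 37 0.39
[ 0.25 -0.5 ] 1106 0.355
[ 0.25 -0.45] 113 0.35
[ 0.3 -0.6] 13 0.231
[ 0.3  -0.55] 53 0.347
[ 0.3 -0.5] 99 0.355
[ 0.5 -0.3] 33 0.083
[ 0.55 -0.4 ] 116 0.11
[ 0.6  -0.45] 55 0.109
[ 0.6 -0.4] 499 0.11
[ 0.6  -0.35] 436 0.11
[ 0.6 -0.3] 133 0.11
[ 0.65 -0.45] 330 0.111
[ 0.65 -0.4 ] 517 0.11
[ 0.65 -0.35] 509 0.11
[ 0.65 -0.3 ] 522 0.11
[ 0.65 -0.25] 358 0.11
[ 0.65 -0.2 ] 67 0.109
[0.65 0.3 ] 111 0.115
[0.65 0.35] 30 0.115
[ 0.7 -0.5] 111 0.111
[ 0.7  -0.45] 507 0.111
[ 0.7 -0.4] 506 0.11
[ 0.7  -0.35] 508 0.11
[ 0.7 -0.3] 510 0.11
[ 0.7  -0.25] 495 0.11
[ 0.7 -0.2] 501 0.11
[ 0.7  -0.15] 273 0.11
[ 0.7 -0.1] 18 0.109
[0.7  0.35] 1154 0.578
[ 0.75 -0.5 ] 163 0.112
[ 0.75 -0.45] 251 0.109
[ 0.75 -0.4 ] 250 0.109
[ 0.75 -0.35] 245 0.109
[ 0.75 -0.3 ] 249 0.109
[ 0.75 -0.25] 246 0.111
[ 0.75 -0.2 ] 243 0.11
[ 0.75 -0.15] 244 0.111
[ 0.75 -0.1 ] 211 0.11
[0.75 0.35] 2339 0.566
[ 0.5914 -0.094   0.021 ]
[ 0.4814 -0.1602  0.021 ]
[ 0.3907 -0.0083  0.021 ]
[0.4987 0.0568 0.021 ]
side ((492.71905517578125, -49.13873291015625), (129.72573852539062, 182.9508819580078), 31.275074005126953) [[390.0, -5.0], [485.0, -161.0], [596.0, -94.0], [501.0, 63.0]]
floor 0.006349954406444883 ((568.6812133789062, 205.44650268554688), (115.15464782714844, 130.2509307861328), 40.62775421142578)
```

Emit:
send_rows(
  commands=[
    {"slide": [0, 0, 0], "rotation": [0, 0, -0.03]},
    {"slide": [0.027, -0.0176, 0.0044]},
    {"slide": [0.027, -0.0176, 0.0044]},
    {"slide": [0.027, -0.0176, 0.0044]},
    {"slide": [0.027, -0.0176, 0.0044]},
    {"slide": [0.027, -0.0176, 0.0044]},
    {"slide": [0.027, -0.0176, 0.0044]},
    {"slide": [0.027, -0.0176, 0.0044]},
    {"slide": [0.027, -0.0176, 0.0044]},
    {"slide": [0.027, -0.0176, 0.0044]},
    {"slide": [0.027, -0.0176, 0.0044]},
    {"slide": [0.027, -0.0176, 0.0044]},
    {"slide": [0.027, -0.0176, 0.0044]},
    {"slide": [0.027, -0.0176, 0.0044]},
    {"slide": [0.027, -0.0176, 0.0044]},
    {"slide": [0.027, -0.0176, 0.0044]},
    {"slide": [0.027, -0.0176, 0.0044]},
    {"slide": [0.027, -0.0176, 0.0044]},
    {"slide": [0.027, -0.0176, 0.0044]},
    {"slide": [0, 0, 0]},
  ],
  gripper=-0.3,
  force=20,
)

```text
schema error: expected keys slide, rotation
```

Emit:
send_rows(
  commands=[
    {"slide": [0, 0, 0], "rotation": [0, 0, -0.03]},
    {"slide": [0.027, -0.0176, 0.0044], "rotation": [0, 0, 0]},
    {"slide": [0.027, -0.0176, 0.0044], "rotation": [0, 0, 0]},
    {"slide": [0.027, -0.0176, 0.0044], "rotation": [0, 0, 0]},
    {"slide": [0.027, -0.0176, 0.0044], "rotation": [0, 0, 0]},
    {"slide": [0.027, -0.0176, 0.0044], "rotation": [0, 0, 0]},
    {"slide": [0.027, -0.0176, 0.0044], "rotation": [0, 0, 0]},
    {"slide": [0.027, -0.0176, 0.0044], "rotation": [0, 0, 0]},
    {"slide": [0.027, -0.0176, 0.0044], "rotation": [0, 0, 0]},
    {"slide": [0.027, -0.0176, 0.0044], "rotation": [0, 0, 0]},
    {"slide": [0.027, -0.0176, 0.0044], "rotation": [0, 0, 0]},
    {"slide": [0.027, -0.0176, 0.0044], "rotation": [0, 0, 0]},
    {"slide": [0.027, -0.0176, 0.0044], "rotation": [0, 0, 0]},
    {"slide": [0.027, -0.0176, 0.0044], "rotation": [0, 0, 0]},
    {"slide": [0.027, -0.0176, 0.0044], "rotation": [0, 0, 0]},
    {"slide": [0.027, -0.0176, 0.0044], "rotation": [0, 0, 0]},
    {"slide": [0.027, -0.0176, 0.0044], "rotation": [0, 0, 0]},
    {"slide": [0.027, -0.0176, 0.0044], "rotation": [0, 0, 0]},
    {"slide": [0.027, -0.0176, 0.0044], "rotation": [0, 0, 0]},
    {"slide": [0, 0, 0], "rotation": [0, 0, 0]},
  ],
  gripper=-0.3,
  force=20,
)

```text
clock: 2.57
eef_pos: [0.5256, -0.0358, 0.1431]
tool_rot: [-0.0, 0.963, 0.271, 0.001]
force: [-0.6, -0.3, -1.2]
grip_width: 0.0573
gripper_force: 0.0
```

Check from near with the wrist camera.

Run:
```python
from h import *
from scipy.spatial.transform import Rotation as Ro
s=observe();f=grab_frame("wrist");im=f["image"];cv2.imwrite("pics/w1.png",im)
w,x,y,z=s["tool_rot"];R=Ro.from_quat([x,y,z,w]).as_matrix();T=np.array(f["T_tool_cam"]);p=s["eef_pos"];print(p,np.round(T,3).tolist(),f["fx"])
v,u=np.mgrid[0:400,0:640];a=(u-f["cx"])/f["fx"];b=(v-f["cy"])/f["fy"];r=np.hypot(a,b)+1e-9
k=np.tan(np.minimum(r,1.5))/r;Z=f["range_z"].astype(float)
C=np.stack([a*k*Z,b*k*Z,Z],-1);W=(C@T[:3,:3].T+T[:3,3])@R.T+p
for n in("knob_stop_mid","flat_stop_mid","stop_board"):
  for d in cut_out("wrist",n)[:3]:
    q=W[d["pixels"]&(Z>0)]
    if len(q)==0: continue
    print(n,round(d["score"],2),np.round(d["bbox"]),np.round(np.median(q,0),4))
    if n[0]=="k":
        t=q[(q[:,2]>.06)&(q[:,2]<.072)]; 
        if len(t)>5: print(" top",len(t),cv2.minEnclosingCircle((t[:,:2]*1000).astype(np.float32)),np.median(t[:,2]))
    if n[0]=="s":
        t=q[abs(q[:,2]-.021)<.003]; print(cv2.minAreaRect((t[:,:2]*1000).astype(np.float32)))
```

```text
[ 0.52564199 -0.03578977  0.14312451] [[0.0, -0.969, -0.248, 0.067], [1.0, -0.0, 0.001, 0.0], [-0.001, -0.248, 0.969, -0.162], [0.0, 0.0, 0.0, 1.0]] 309.70691628693146
knob_stop_mid 0.91 [352.   2. 393.  45.] [0.6813 0.0084 0.0561]
knob_stop_mid 0.77 [273. 332. 293. 342.] [ 0.3477 -0.0878  0.0056]
knob_stop_mid 0.63 [382.  78. 429. 115.] [ 0.6384 -0.0467  0.0567]
flat_stop_mid 0.64 [342. 243. 372. 280.] [ 0.4902 -0.097   0.0452]
stop_board 0.61 [226. 164. 414. 283.] [ 0.5042 -0.0445  0.0203]
((496.9136657714844, -49.44988250732422), (122.36665344238281, 179.99951171875), 31.420448303222656)
```

View pics/w1.png

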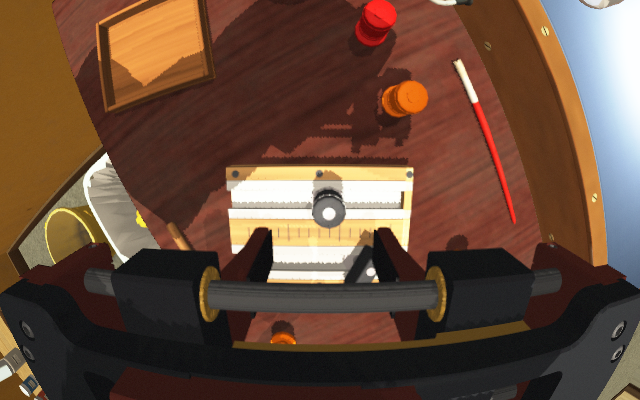

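The wrist picture shows the knob stop at (329,209) in the slot nearest the camera and the flat stop at (362,265) by the right finger. I'll measure the knob top at that pixel.

```bash
cat >> h.py <<'E'
from scipy.spatial.transform import Rotation as Ro
def wrist():
    s=observe();f=grab_frame("wrist");w,x,y,z=s["tool_rot"];R=Ro.from_quat([x,y,z,w]).as_matrix();T=np.array(f["T_tool_cam"])
    v,u=np.mgrid[0:400,0:640];a=(u-f["cx"])/f["fx"];b=(v-f["cy"])/f["fy"];r=np.hypot(a,b)+1e-9
    k=np.tan(np.minimum(r,1.5))/r;Z=f["range_z"].astype(float)
    return s,f,R,(np.stack([a*k*Z,b*k*Z,Z],-1)@T[:3,:3].T+T[:3,3])@R.T+s["eef_pos"]
E
python3 - <<'E'
from h import *
s,f,R,W=wrist()
q=W[180:235,305:355].reshape(-1,3);t=q[(q[:,2]>.058)&(q[:,2]<.073)]
c,r=cv2.minEnclosingCircle((t[:,:2]*1000).astype(np.float32))
print(len(t),c,r,np.median(t[:,2]),t.mean(0),s["eef_pos"])
d=np.array([c[0]/1000,c[1]/1000,.032])-s["eef_pos"];print("tool delta",R.T@d, R.round(3).tolist())
E
```

```text
942 (525.7643432617188, -41.85820388793945) 14.671920776367188 0.06533148639810542 [ 0.52686456 -0.04086076  0.06495284] [ 0.52317725 -0.04026215  0.14348594]
tool delta [0.00144069 0.00271545 0.111485  ] [[0.855, 0.518, -0.0], [0.518, -0.855, -0.0], [-0.001, -0.0, -1.0]]
```

Emit:
send_rows(
  commands=[
    {"slide": [0.0012, 0.001, 0.014], "rotation": [0, 0, 0]},
    {"slide": [0, 0, 0.014], "rotation": [0, 0, 0]},
    {"slide": [0, 0, 0.014], "rotation": [0, 0, 0]},
    {"slide": [0, 0, 0.014], "rotation": [0, 0, 0]},
    {"slide": [0, 0, 0.014], "rotation": [0, 0, 0]},
    {"slide": [0, 0, 0.014], "rotation": [0, 0, 0]},
    {"slide": [0, 0, 0.014], "rotation": [0, 0, 0]},
    {"slide": [0, 0, 0.013], "rotation": [0, 0, 0]},
    {"slide": [0, 0, 0], "rotation": [0, 0, 0]},
    {"slide": [0, 0, 0], "rotation": [0, 0, 0]},
    {"slide": [0, 0, 0], "rotation": [0, 0, 0]},
  ],
)

```text
clock: 3.73
eef_pos: [0.5254, -0.0407, 0.0332]
tool_rot: [0.0, 0.963, 0.269, 0.0]
force: [0.6, -0.0, 0.4]
grip_width: 0.0574
gripper_force: 0.0
```

Emit:
send_rows(
  commands=[
    {"slide": [0, 0, 0], "rotation": [0, 0, 0]},
    {"slide": [0, 0, 0], "rotation": [0, 0, 0]},
    {"slide": [0, 0, 0], "rotation": [0, 0, 0]},
    {"slide": [0, 0, 0], "rotation": [0, 0, 0]},
    {"slide": [0, 0, 0], "rotation": [0, 0, 0]},
    {"slide": [0, 0, 0], "rotation": [0, 0, 0]},
    {"slide": [0, 0, 0], "rotation": [0, 0, 0]},
    {"slide": [0, 0, 0], "rotation": [0, 0, 0]},
    {"slide": [0, 0, 0], "rotation": [0, 0, 0]},
    {"slide": [0, 0, 0], "rotation": [0, 0, 0]},
  ],
  gripper=1,
  force=25,
)

```text
clock: 4.57
eef_pos: [0.5256, -0.04, 0.0328]
tool_rot: [0.0, 0.963, 0.269, 0.0]
force: [-0.0, -1.4, 5.7]
grip_width: 0.0275
gripper_force: 25.0
```

Emit:
send_rows(
  commands=[
    {"slide": [0, -0.006, 0], "rotation": [0, 0, 0]},
    {"slide": [0, -0.01, 0], "rotation": [0, 0, 0]},
    {"slide": [0, -0.01, 0], "rotation": [0, 0, 0]},
    {"slide": [0, -0.01, 0], "rotation": [0, 0, 0]},
    {"slide": [0, -0.01, 0], "rotation": [0, 0, 0]},
    {"slide": [0, 0, 0], "rotation": [0, 0, 0]},
    {"slide": [0, 0, 0], "rotation": [0, 0, 0]},
  ],
)

```text
clock: 5.15
eef_pos: [0.5007, 0.0011, 0.0328]
tool_rot: [-0.0, 0.963, 0.269, 0.0]
force: [0.1, 3.9, 7.4]
grip_width: 0.0274
gripper_force: 25.0
```

Emit:
send_rows(
  commands=[
    {"slide": [0, -0.01, 0], "rotation": [0, 0, 0]},
    {"slide": [0, -0.01, 0], "rotation": [0, 0, 0]},
    {"slide": [0, -0.01, 0], "rotation": [0, 0, 0]},
    {"slide": [0, -0.01, 0], "rotation": [0, 0, 0]},
    {"slide": [0, -0.01, 0], "rotation": [0, 0, 0]},
    {"slide": [0, -0.01, 0], "rotation": [0, 0, 0]},
    {"slide": [0, -0.01, 0], "rotation": [0, 0, 0]},
    {"slide": [0, -0.01, 0], "rotation": [0, 0, 0]},
    {"slide": [0, -0.01, 0], "rotation": [0, 0, 0]},
    {"slide": [0, 0, 0], "rotation": [0, 0, 0]},
    {"slide": [0, 0, 0], "rotation": [0, 0, 0]},
    {"slide": [0, 0, 0], "rotation": [0, 0, 0]},
  ],
)

```text
clock: 6.15
eef_pos: [0.4545, 0.0765, 0.0323]
tool_rot: [-0.0, 0.963, 0.269, -0.0]
force: [1.1, -0.1, -1.6]
grip_width: 0.0279
gripper_force: 25.0
```

Run:
```python
from h import *
s,f,R,W=wrist();cv2.imwrite("pics/w2.png",f["image"])
f=grab_frame("side");cv2.imwrite("pics/s2.png",cv2.resize(f["image"][110:310,190:440],None,fx=3,fy=3,interpolation=cv2.INTER_CUBIC));print(s["eef_pos"],s["force"],s["grip_width"])
```

```text
[0.45452701 0.07650042 0.03230218] [ 1.07660405 -0.11088449 -1.62091773] 0.027866864426950445
```

View pics/s2.png

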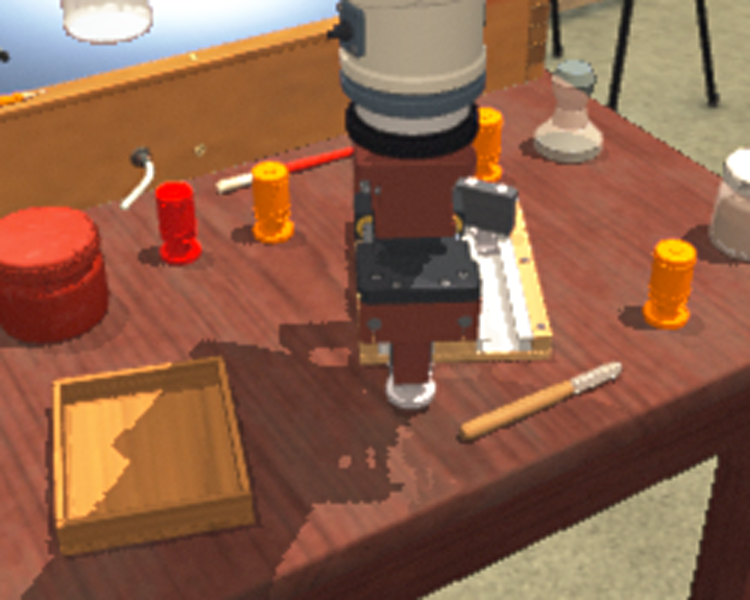

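The side picture shows the stop's foot at (410,388) in the crop. It is fully past the board's open end at (380,352), and the flat stop is still in its slot at (487,210). Next I lift it and carry it over the tray.

Emit:
send_rows(
  commands=[
    {"slide": [0, 0, -0.01], "rotation": [0, 0, 0]},
    {"slide": [0, 0, -0.015], "rotation": [0, 0, 0]},
    {"slide": [0, 0, -0.015], "rotation": [0, 0, 0]},
    {"slide": [0, 0, -0.015], "rotation": [0, 0, 0]},
    {"slide": [0, 0, -0.01], "rotation": [0, 0, 0]},
    {"slide": [0.01, -0.0032, 0], "rotation": [0, 0, 0]},
    {"slide": [0.0202, -0.0064, 0], "rotation": [0, 0, 0]},
    {"slide": [0.0202, -0.0064, 0], "rotation": [0, 0, 0]},
    {"slide": [0.0202, -0.0064, 0], "rotation": [0, 0, 0]},
    {"slide": [0.0202, -0.0064, 0], "rotation": [0, 0, 0]},
    {"slide": [0.0202, -0.0064, 0], "rotation": [0, 0, 0]},
    {"slide": [0.0202, -0.0064, 0], "rotation": [0, 0, 0]},
    {"slide": [0.0202, -0.0064, 0], "rotation": [0, 0, 0]},
    {"slide": [0.0102, -0.0032, 0], "rotation": [0, 0, 0]},
    {"slide": [0, 0, 0], "rotation": [0, 0, 0]},
    {"slide": [0, 0, 0], "rotation": [0, 0, 0]},
    {"slide": [0, 0, 0], "rotation": [0, 0, 0]},
  ],
)

```text
clock: 7.67
eef_pos: [0.5651, 0.2032, 0.0969]
tool_rot: [0.0, 0.963, 0.269, -0.001]
force: [-0.2, 0.2, -1.8]
grip_width: 0.0278
gripper_force: 25.0
```

Run:
```python
from h import *
s=observe();f=grab_frame("side");cv2.imwrite("pics/s3.png",cv2.resize(f["image"][150:310,170:330],None,fx=3.5,fy=3.5,interpolation=cv2.INTER_CUBIC));print(s["eef_pos"],s["force"],s["grip_width"])
P=pts(f)
for d in cut_out("side","knob_stop_mid"):
    q=P[d["pixels"]&(f["range_z"]>0)];print(d["score"],d["bbox"],np.median(q,0),np.percentile(q,[2,98],axis=0).round(3).tolist())
```

```text
[0.56509413 0.20317869 0.0968597 ] [-0.19539825  0.17870752 -1.77361301] 0.02782035220332704
0.74 [276.5, 163.2, 287.7, 185.1] [ 0.6376945  -0.04141412  0.03848443] [[0.629, -0.059, 0.006], [0.652, -0.034, 0.061]]
0.68 [403.9, 188.4, 420.5, 217.2] [ 0.33616088 -0.08324998  0.03696223] [[0.325, -0.104, 0.004], [0.351, -0.077, 0.061]]
0.59 [242.0, 172.6, 254.4, 198.0] [0.67862578 0.01461307 0.02835119] [[0.674, -0.001, 0.004], [0.69, 0.023, 0.059]]
0.49 [344.8, 146.5, 354.0, 168.3] [ 0.53254634 -0.19933156  0.03758104] [[0.523, -0.218, 0.007], [0.547, -0.194, 0.061]]
```

View pics/s3.png

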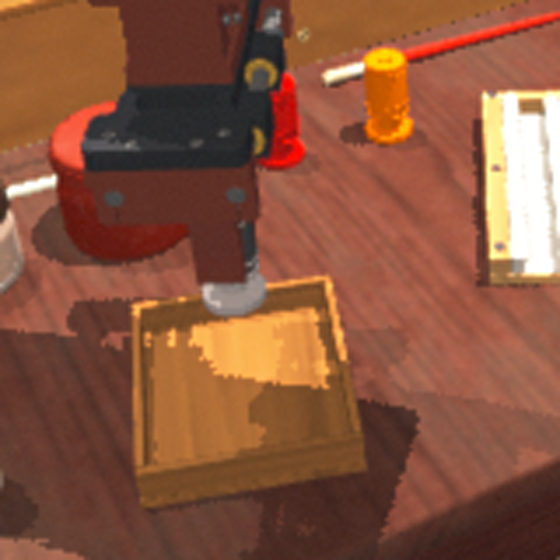

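The stop hangs upright over the tray, with its foot at crop (235,292). I'll lower it, watching the force.

Emit:
send_rows(
  commands=[
    {"slide": [0, 0, 0.01], "rotation": [0, 0, 0]},
    {"slide": [0, 0, 0.012], "rotation": [0, 0, 0]},
    {"slide": [0, 0, 0.012], "rotation": [0, 0, 0]},
    {"slide": [0, 0, 0.012], "rotation": [0, 0, 0]},
    {"slide": [0, 0, 0.01], "rotation": [0, 0, 0]},
    {"slide": [0, 0, 0.005], "rotation": [0, 0, 0]},
    {"slide": [0, 0, 0.002], "rotation": [0, 0, 0]},
    {"slide": [0, 0, 0], "rotation": [0, 0, 0]},
    {"slide": [0, 0, 0], "rotation": [0, 0, 0]},
    {"slide": [0, 0, 0], "rotation": [0, 0, 0]},
    {"slide": [0, 0, 0], "rotation": [0, 0, 0]},
  ],
)

```text
clock: 8.68
eef_pos: [0.5668, 0.2041, 0.0351]
tool_rot: [-0.0, 0.963, 0.269, 0.001]
force: [0.3, -0.2, -1.1]
grip_width: 0.0277
gripper_force: 25.0
```

Emit:
send_rows(
  commands=[
    {"slide": [0, 0, 0.001], "rotation": [0, 0, 0]},
    {"slide": [0, 0, 0], "rotation": [0, 0, 0]},
    {"slide": [0, 0, 0.001], "rotation": [0, 0, 0]},
    {"slide": [0, 0, 0], "rotation": [0, 0, 0]},
    {"slide": [0, 0, 0], "rotation": [0, 0, 0]},
  ],
)

```text
clock: 9.1
eef_pos: [0.5663, 0.2039, 0.0325]
tool_rot: [-0.0, 0.963, 0.269, -0.0]
force: [-0.1, -0.2, -1.4]
grip_width: 0.0274
gripper_force: 25.0
```

Emit:
send_rows(
  commands=[
    {"slide": [0, 0, 0.001], "rotation": [0, 0, 0]},
    {"slide": [0, 0, 0], "rotation": [0, 0, 0]},
    {"slide": [0, 0, 0.001], "rotation": [0, 0, 0]},
    {"slide": [0, 0, 0], "rotation": [0, 0, 0]},
    {"slide": [0, 0, 0], "rotation": [0, 0, 0]},
  ],
)

```text
clock: 9.52
eef_pos: [0.5662, 0.204, 0.0304]
tool_rot: [-0.0, 0.963, 0.269, -0.0]
force: [-0.3, 0.0, -2.1]
grip_width: 0.0276
gripper_force: 25.0
```

Emit:
send_rows(
  commands=[
    {"slide": [0, 0, 0.001], "rotation": [0, 0, 0]},
    {"slide": [0, 0, 0], "rotation": [0, 0, 0]},
    {"slide": [0, 0, 0], "rotation": [0, 0, 0]},
  ],
)

```text
clock: 9.77
eef_pos: [0.5665, 0.204, 0.0299]
tool_rot: [-0.0, 0.963, 0.269, 0.0]
force: [-0.6, -1.5, 4.4]
grip_width: 0.0277
gripper_force: 25.0
```

Contact with the tray floor. I'll release to 62 mm, then retreat up.

Emit:
send_rows(
  commands=[
    {"slide": [0, 0, 0], "rotation": [0, 0, 0]},
    {"slide": [0, 0, 0], "rotation": [0, 0, 0]},
    {"slide": [0, 0, 0], "rotation": [0, 0, 0]},
    {"slide": [0, 0, 0], "rotation": [0, 0, 0]},
    {"slide": [0, 0, 0], "rotation": [0, 0, 0]},
    {"slide": [0, 0, 0], "rotation": [0, 0, 0]},
    {"slide": [0, 0, 0], "rotation": [0, 0, 0]},
    {"slide": [0, 0, 0], "rotation": [0, 0, 0]},
    {"slide": [0, 0, -0.008], "rotation": [0, 0, 0]},
    {"slide": [0, 0, -0.015], "rotation": [0, 0, 0]},
    {"slide": [0, 0, -0.02], "rotation": [0, 0, 0]},
    {"slide": [0, 0, -0.02], "rotation": [0, 0, 0]},
    {"slide": [0, 0, -0.02], "rotation": [0, 0, 0]},
    {"slide": [0, 0, -0.02], "rotation": [0, 0, 0]},
    {"slide": [0, 0, -0.02], "rotation": [0, 0, 0]},
    {"slide": [0, 0, -0.02], "rotation": [0, 0, 0]},
    {"slide": [0, 0, 0], "rotation": [0, 0, 0]},
    {"slide": [0, 0, 0], "rotation": [0, 0, 0]},
    {"slide": [0, 0, 0], "rotation": [0, 0, 0]},
  ],
  gripper=-0.3,
)

```text
clock: 11.35
eef_pos: [0.5658, 0.2038, 0.172]
tool_rot: [0.0, 0.963, 0.269, -0.0]
force: [0.3, 0.3, 0.6]
grip_width: 0.0573
gripper_force: 0.0
```

Run:
```python
from h import *
s=observe();f=grab_frame("side");cv2.imwrite("pics/s4.png",cv2.resize(f["image"][130:310,190:440],None,fx=3,fy=3,interpolation=cv2.INTER_CUBIC));print(s["eef_pos"],s["force"],s["grip_width"])
P=pts(f)
for n in ("knob_stop_mid","flat_stop_mid"):
  for d in cut_out("side",n):
    q=P[d["pixels"]&(f["range_z"]>0)];print(n,d["score"],d["bbox"],np.median(q,0),np.percentile(q,[2,98],axis=0).round(3).tolist())
```

```text
[0.5658055  0.20379135 0.17201754] [0.330676   0.26290226 0.59176142] 0.05728870429854987
knob_stop_mid 0.92 [227.1, 234.4, 248.0, 271.1] [0.560147   0.21069355 0.04267507] [[0.552, 0.192, 0.007], [0.579, 0.219, 0.066]]
knob_stop_mid 0.78 [406.9, 190.9, 423.1, 218.1] [ 0.33622874 -0.08353066  0.03556305] [[0.325, -0.138, 0.002], [0.352, -0.077, 0.061]]
knob_stop_mid 0.67 [275.2, 162.5, 289.5, 188.6] [ 0.63761755 -0.04195089  0.03550102] [[0.628, -0.06, 0.003], [0.656, -0.035, 0.061]]
flat_stop_mid 0.65 [336.9, 170.4, 363.5, 194.6] [ 0.48339661 -0.09671345  0.04386074] [[0.464, -0.108, 0.013], [0.507, -0.09, 0.064]]
```

View pics/s4.png

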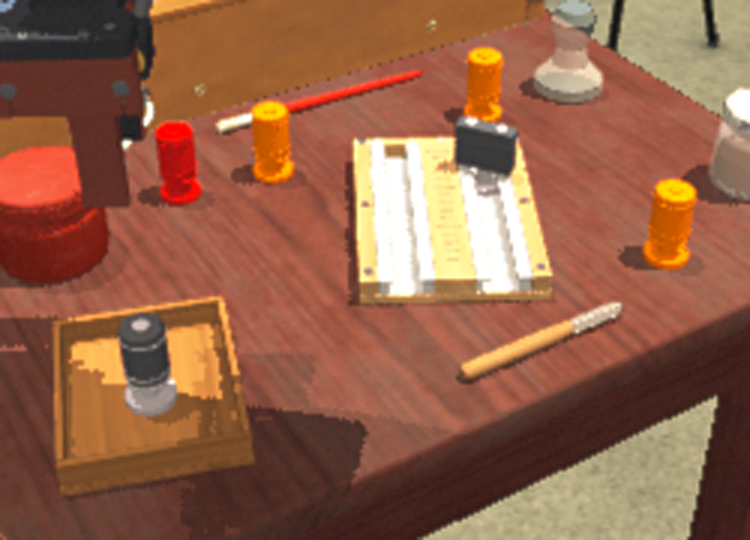

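The stop stands upright in the tray at crop (148,365), the flat stop is unchanged at (487,147), and the gripper is clear above.

```bash
python3 -c "
from plant import *
print(sign_off())"
```

```text
the job is handed in; nothing more can be done
None
```

The knob stop was slid out of the open end of its slot, lifted clear and stood upright on its foot in the tray; the flat stop was left in its slot, and the job was handed in at about 11.5 s.

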